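# Shift the coil winder into third

### The job

The red-knobbed gearstick of the coil winder stands somewhere along the left leg of its H-shaped gate. With your fingertips, without gripping it and without forcing it, push the stick to the crossway, across to the right, and then forward, away from you, fully home into the third slot, the far right one with three dots. Stay out of the fourth slot, leave everything else on the bench as it stands, and finish with the hand clear.

Things in the scene. Friction and masses are not known exactly. Their poses are not given: they have to be found in the camera images.
- winder: fixed coil winder: blue gearbox housing, deck 200 (x) x 240 (y) at height 85, steel H-gate plate raised on it (top at 106); left of it (+y) a grey winding head with disc and four pegs, up to 125. Origin on the bench right under the middle of the H, axes of the winder: x forward (away from the robot, turned with the machine), y left, z up (mm)
- gate (a point): middle of the H, on the plate's top, axes as the winder's. Plate 124 (x) x 110 (y). Two legs along x, centred on y = +26 and -26, each 20 wide, ending at x = +42 and -42; a crossway 20 wide along y joins their middles. The islands between the legs truly block the stick. Dots at the slot ends: one far left, two near left, three far right, four near right (mm)
- slot3 (a point): point on the gate plate's top in the third slot (winder frame x +35, y -26, z 106 mm)
- knob (a point): centre of the red ball knob, diameter 36, on a straight round stem of diameter 12, 200 from the pivot, which is at the winder's origin. Knob at winder x = 200 sin(fwd), y = 200 sin(cross) cos(fwd), z = 200 cos(cross) cos(fwd) mm, with the joint values below: 182 to 200 high. About 2 N at the knob moves the stick; it stays where it is left (no spring)
- gear_cross (a joint): sideways angle of the stick, rad: + leans left (+y), - leans right; stops at -0.28 and +0.28. About +0.25 in the left leg, -0.25 in the right leg. Starts in the left leg. At a stop or island the stick is rigid: pressing it with over 30 N counts as forcing it
- gear_fwd (a joint): fore-and-aft angle of the stick, rad: + leans forward (away from the robot); stops at -0.32 and +0.32. 0 is the middle of the crossway, which lets the stick across within about 0.04 of it; about +0.30 is fully home in a forward slot. Starts anywhere from -0.30 (near left slot) to +0.30 (far left slot)
- pen_box: loose pale-wood box with three compartments and pens standing in it, 90 x 180 x 85 (pens to 132), behind the winder; origin centre of underside (mm). Leave it alone.
- bottle: loose white bottle with steel cap, diameter 64, height 150, right of the winder; origin centre of underside (mm). Leave it alone.
- tape: loose yellow ring of tape lying flat, outer diameter 76, height 20, right of the winder; origin centre of underside (mm). Leave it alone.
- screwdriver: loose orange-handled screwdriver, 150 long, lying on the gearbox deck right of the gate, along x; origin under its middle (mm). Leave it alone.
- spool: loose empty black spool, diameter 90, height 56, to the far right of the winder; origin centre of underside (mm). Leave it alone.
- tray: loose blue two-part tray, 90 x 120 x 40, behind the winding head; origin centre of underside (mm). Leave it alone.
- bobbin: loose brass cylinder, diameter 32, height 32, right of the tape; origin centre of underside (mm). Leave it alone.

How it is judged (in metres and radians):
On the way, in this order (a step that is already met when the one before it is completed fails the run):
1. the stick has crossed the gate and stands at the right end of the crossway (value of joint gear_cross below -0.19 rad and value of joint gear_fwd between -0.13 and 0.13 rad).
2. the stick is forward in the third slot (value of joint gear_cross below -0.19 rad and value of joint gear_fwd above 0.26 rad), for 0.1 s.
At the end, for the whole second after the job is handed in: the gearstick rests in the third slot: gear_cross below -0.19 rad and gear_fwd above 0.26 rad, still; every bystander within 20 mm of its starting place and not tipped by 0.3 rad (all of step 2 and value of joint gear_fwd below 0.36 rad and velocity of joint gear_fwd between -0.05 and 0.05 rad/s and velocity of joint gear_cross between -0.05 and 0.05 rad/s and distance of each of pen_box, bottle, tape, screwdriver, spool, tray, bobbin from where it was at the start of the episode below 0.02 m and angle between each of pen_box, bottle, tape, screwdriver, spool, tray, bobbin's own z axis and vertical below 0.3 rad); the robot touches nothing.
It fails at once if the stick is pushed into the fourth slot (near right) (value of joint gear_cross below -0.15 rad and value of joint gear_fwd below -0.14 rad).
It fails at once if the stick is gripped or forced: the fingers press on the winder or its stick with more than 30 N (contact force between the fingers and winder above 30 N).
It fails at once if the arm or hand leans on the winder with more than 30 N (contact force between the arm and winder above 30 N).
It fails at once if a loose thing on the bench is pushed, lifted or tipped (distance of any of pen_box, bottle, tape, screwdriver, spool, tray, bobbin from where it was at the start of the episode above 0.02 m or angle between any of pen_box, bottle, tape, screwdriver, spool, tray, bobbin's own z axis and vertical above 0.3 rad).
It also fails if it takes over 56 s, if anything falls off the work surface, if the arm or the gripper's body presses on something with over 40 N, if the wrist force passes 120 N, or if a joint passes its speed limit or range.

### The arm

A 6-joint arm with a two-finger parallel gripper is mounted at the origin on the work surface. World frame = base frame: x ahead of the robot, y to its left, z up, the work surface at z = 0. Lengths are in m, angles in degrees, forces in N, time in s.
With the tool pointing down it reaches from about 0.25 to 0.725 m from the base axis. Payload 9.7 kg.
Tool frame: the origin (TCP) lies between the finger pads; the fingertips stand 19 mm ahead of it and the grasp point (between the pads) is the TCP; z points along the fingers, y is the line along which they close (so a half turn about z gives the same grasp; the last joint's range is limited). The gripper opens to 85 mm and grips with 20 to 120 N. Pads are 22 mm wide; open, the fingers measure 114 mm over their backs; the gripper's body (76 mm by 85 mm) begins 54 mm behind the grasp point. The pads swing forward as they close: fully open they stand 13 mm farther back than shut.
Start: joints at [67.609, 4.979, 10.078, 95.1, 0, 90], TCP at [0.21, 0.509, 0.25] pointing down, gripper open.
Joint ranges: [-179.16, 179.16], [-48.56, 103.87], [-65.8, 70.77], [-126.05, 130.52], [-82.76, 87.17], [-180, 180]. Speed limits (degrees/s): [127.2, 127.2, 147.25, 180, 180, 180].

### API

Orientations are given as [roll, pitch, yaw] about the fixed x, y, z axes, in that order (R = Rz(yaw) Ry(pitch) Rx(roll)).
In Python, from workcell import telemetry, camera, calibration, workorder gives the robot as it stands.
- The arm moves only by the tool play_rows, never from a script. Its argument "increments" is a list of rows, each a list of 3 entries, a list of its own where there are three numbers: the shift along the tool's x, y, z in mm, then the turn, a rotation vector about the tool's x, y, z in degrees, then the closure, from 0 (fully open) to 1 (shut). In form: [[[x, y, z], [ax, ay, az], jaw], ...]. A call has 1 to 20 rows; each row is the pose to reach, as a shift and turn from the pose commanded when the call began, along the tool's axes at that moment; what a row does not reach only later rows make up. A row lasts 1/10 s, in which the tool goes at most 50 mm and 8.59 degrees, less where a joint would pass 70% of its speed; a pose out of reach is approached as far as the arm can. A call with a gripper value outside its range is refused whole. The fingers move at their own pace and stop on an object; "grip_force" is the grip in N (left out, the last holds). Time passes only in rows, so rows that repeat a pose let the fingers close. It gives the time, the measured TCP pose, the force, the opening and the grip force at its end, in the units of the state.
- telemetry.get_obs(): the state, without advancing time (a new reading comes with each control period).
- camera(name): name is "side" or "top"; returns (picture, depth): 480x640x3 uint8, red, green, blue; 480x640 float32, m along the optical axis (not along the pixel's ray), 0 where there is no reading.
- calibration(name): a dict with "vertical_fov" (degrees; the focal length in pixels is half the picture's height over the tangent of half this angle, whatever the lens; pixels are square), "cx", "cy" (the principal point, pixels), "rvec" (rotation vector, rad) and "tvec" (3), from world to camera coordinates, as OpenCV has them. Camera axes: x right, y down, z forward; pixel columns grow to the right and rows downward; lengths in m; the calibration is good to about 2 mm. A picture is of the moment at which its call begins. calibration takes no time and is no camera call.
- workorder.job_done(): hands the job in; it is judged then, once.
The state is a dict: "time": time; "q": joint angles; "qd": joint speeds; "joint_efforts": joint torques, N m; "ee_pos": TCP position; "tcp_rot": TCP orientation; "wrist_force": force on the tool from outside, world axes, zero at the start; "torque": the same for the moment, N m; "opening": finger opening in m; "grasp_force": force on a finger pad.
Only numpy, scipy, OpenCV 4.12 (cv2) and the standard library are available. Lean on these libraries where they do the work, as an engineer would, in place of code of your own. Each camera call takes 0.05 s, during which the arm holds its last target. There are 200 camera calls.

## Working session

There is one attempt and no reset: what is moved stays moved. The work goes in short steps, Python scripts to look and compute and a tool call to move; the robot and the scene stay as the last step left them, time stands still between calls to the robot, and variables do not carry over. Pictures are saved under pics/ and viewed, at most 10 in all, crops included, and the job is handed in when it is done.

Besides the shell and the picture viewer there is one more tool, called after "Emit:" as a command line: name --argument value ..., lists and objects as JSON in quotes. play_rows: Moves the arm, as the interface text tells. Its arguments: {"type":"object","properties":{"increments":{"type":"array"},"grip_force":{"type":"number"}},"required":["increments"]}

```bash
mkdir -p pics
cat > h.py <<'E'
import numpy as np, cv2
from workcell import telemetry, camera, calibration, workorder
def cam(n):
    c=calibration(n); f=240/np.tan(np.radians(c["vertical_fov"])/2)
    R=cv2.Rodrigues(np.array(c["rvec"],float))[0]; t=np.array(c["tvec"],float)
    return f,c["cx"],c["cy"],R,t
def pts(n,dep):
    f,cx,cy,R,t=cam(n); v,u=np.mgrid[:480,:640]
    P=np.stack([(u-cx)/f*dep,(v-cy)/f*dep,dep],-1)
    return (P-t)@R
def ray(n,u,v):
    f,cx,cy,R,t=cam(n); d=R.T@np.array([(u-cx)/f,(v-cy)/f,1]); return -R.T@t,d
def onplane(n,u,v,z):
    o,d=ray(n,u,v); return o+d*(z-o[2])/d[2]
E
python3 - <<'E'
from h import *
ims=[]
for n in("side","top"):
    im,d=camera(n); np.savez("pics/"+n+"0.npz",im=im,d=d); cv2.imwrite(f"pics/{n}0.png",im[:,:,::-1])
    f,cx,cy,R,t=cam(n); print(n,f,cx,cy,-R.T@t, R[2], {k:v for k,v in calibration(n).items() if k not in("rvec","tvec")})
    P=pts(n,d); hsv=cv2.cvtColor(im,cv2.COLOR_RGB2HSV)
    m=(((hsv[...,0]<6)|(hsv[...,0]>174))&(hsv[...,1]>150)&(hsv[...,2]>60)).astype(np.uint8)
    k,l,s,c=cv2.connectedComponentsWithStats(m)
    for i in range(1,k):
        if s[i,4]>40: print(s[i],c[i],np.median(P[(l==i)&(d>0)],0))
print(telemetry.get_obs())
E
```

```text
side 503.0193663513897 314.4339834734312 243.71435038515298 [ 0.20773927 -0.81137263  0.83493789] [ 0.32408358  0.72606249 -0.60646772] {'vertical_fov': 51.013374372607124, 'cx': 314.4339834734312, 'cy': 243.71435038515298}
top 440.91319442150416 317.51273689397283 248.50059548439802 [0.47160062 0.01874134 1.0727306 ] [ 0.08600095 -0.02071028 -0.99607978] {'vertical_fov': 57.12110032235573, 'cx': 317.51273689397283, 'cy': 248.50059548439802}
[ 164   85   60   40 2245] [193.94654788 104.45300668] [0.91411658 0.30493697 0.02211671]
[340 268  17  17 227] [348.01762115 276.34801762] [ 0.49312497 -0.05984129  0.20586775]
{'time': 0.1, 'q': array([ 6.76101739e+01,  5.00771983e+00,  1.00382036e+01,  9.51005552e+01,
       -1.37060616e-03,  9.00010551e+01]), 'qd': array([-0.1013701 , -0.04438774,  0.06330937, -0.07367206,  0.00076158,
       -0.00231432]), 'joint_efforts': array([-7.80361079e-04, -5.21559477e+01,  4.65653658e+01,  1.60062534e-02,
        1.57180585e-05,  1.00747280e-05]), 'ee_pos': array([0.20943   , 0.50835476, 0.24964908]), 'tcp_rot': array([-1.79929929e+02,  1.37189551e-03,  1.57609120e+02]), 'wrist_force': array([-0.51381774,  0.19401365,  0.21670728]), 'torque': array([-0.02086039, -0.00049759,  0.01816308]), 'grasp_force': 0.0, 'opening': 0.08560531801695864}
```

View pics/top0.png

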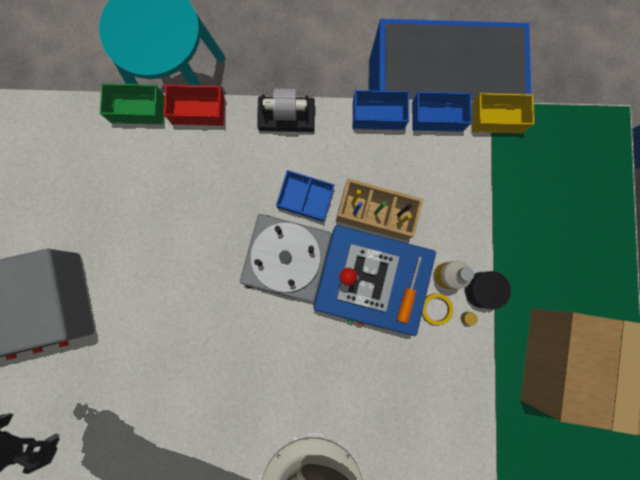

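View pics/side0.png

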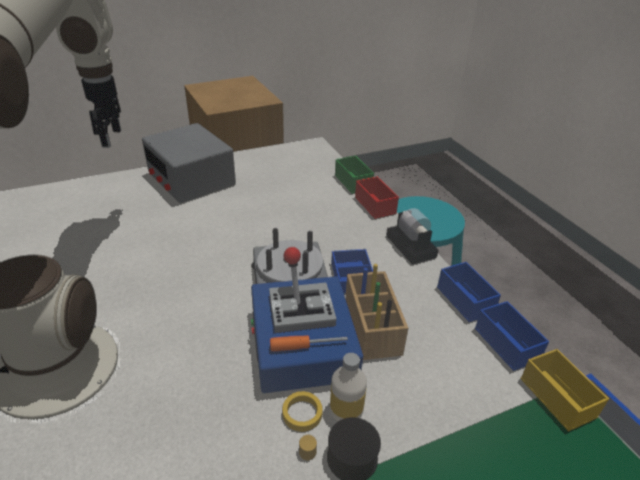

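The top view shows the knob at (348,276) over the left leg of the gate plate, which is centred around (368,278). The winder is turned about 12° clockwise. The screwdriver lies right of the plate and the pen box behind it. The side view shows the knob at (292,256).

Run:
```python
from h import *
z=np.load("pics/top0.npz"); im,d=z["im"],z["d"]; P=pts("top",d)
hsv=cv2.cvtColor(im,cv2.COLOR_RGB2HSV)
v,u=np.mgrid[:480,:640]
# plate top: height ~106, near plate, unsaturated
m=(abs(P[...,2]-.106)<.009)&(u>328)&(u<402)&(v>235)&(v<318)&(hsv[...,1]<90)
Q=P[m]; print("plate n",m.sum(),"z",np.median(Q[:,2]))
mm=cv2.morphologyEx(m.astype(np.uint8),cv2.MORPH_OPEN,np.ones((2,2)))
vu=np.argwhere(mm)[:,::-1]
W=np.array([onplane("top",a,b,.106) for a,b in vu])
r=cv2.minAreaRect((W[:,:2]*1000).astype(np.float32)); print("plate",r)
mb=(hsv[...,0]>100)&(hsv[...,0]<125)&(hsv[...,1]>120)&(u>310)&(u<440)&(v>215)&(v<340)&(abs(P[...,2]-.085)<.008)
vu=np.argwhere(mb)[:,::-1];W=np.array([onplane("top",a,b,.085) for a,b in vu])
print("deck",cv2.minAreaRect((W[:,:2]*1000).astype(np.float32)))
# knob both views
for n in("top","side"):
    z=np.load(f"pics/{n}0.npz"); i2,d2=z["im"],z["d"]; h2=cv2.cvtColor(i2,cv2.COLOR_RGB2HSV);P2=pts(n,d2)
    m=(((h2[...,0]<8)|(h2[...,0]>172))&(h2[...,1]>120)&(P2[...,2]>.15)&(abs(P2[...,0]-.49)<.1)&(abs(P2[...,1]+.06)<.15))
    vu=np.argwhere(m)[:,::-1]; (a,b),rad=cv2.minEnclosingCircle(vu.astype(np.float32)); o,dd=ray(n,a,b)
    print(n,a,b,rad,m.sum(),vu.mean(0)); dd/=np.linalg.norm(dd)
    if n=="top":o1,d1=o,dd
    else:
        A=np.stack([d1,-dd],1); s=np.linalg.lstsq(A,o-o1,rcond=None)[0]; p,q=o1+s[0]*d1,o+s[1]*dd; print("knob",(p+q)/2,"gap",np.linalg.norm(p-q))
cv2.imwrite("pics/crop0.png",cv2.resize(im[210:345,300:460,::-1],None,fx=4,fy=4,interpolation=cv2.INTER_CUBIC))
# heights of bystanders around
for nm,(a,b,c,e) in dict(pens=(335,425,178,240),bottle=(436,475,258,295),spool=(466,512,268,312),head=(240,325,215,300)).items():
    R=P[c:e,a:b].reshape(-1,3); print(nm,R[:,2].max())
```

```text
plate n 1883 z 0.1059274374528842
plate ((491.77984619140625, -114.95693969726562), (110.68167114257812, 123.87728118896484), 76.38943481445312)Traceback (most recent call last):
  File "<stdin>", line 13, in <module>
  File "h.py", line 14, in onplane
    o,d=ray(n,u,v); return o+d*(z-o[2])/d[2]
        ~~~^^^^^^^
  File "h.py", line 12, in ray
    f,cx,cy,R,t=cam(n); d=R.T@np.array([(u-cx)/f,(v-cy)/f,1]); return -R.T@t,d
                ~~~^^^
  File "h.py", line 4, in cam
    c=calibration(n); f=240/np.tan(np.radians(c["vertical_fov"])/2)
ValueError: time passes only in moves, steps and waits
```

```bash
sed -i 's/^def cam/import functools\n@functools.lru_cache\ndef cam/' h.py
cat > m.py <<'E'
from h import *
C=np.array([.4918,-.1150]); YAW=np.radians(-13.6)
Rw=np.array([[np.cos(YAW),-np.sin(YAW)],[np.sin(YAW),np.cos(YAW)]])
def knob(ims):
    out=[]
    for n in("top","side"):
        i2,d2=ims[n]; h2=cv2.cvtColor(i2,cv2.COLOR_RGB2HSV);P2=pts(n,d2)
        m=(((h2[...,0]<8)|(h2[...,0]>172))&(h2[...,1]>120)&(P2[...,2]>.15)&(abs(P2[...,0]-.49)<.15)&(abs(P2[...,1]+.11)<.15))
        vu=np.argwhere(m)[:,::-1]; (a,b),rad=cv2.minEnclosingCircle(vu.astype(np.float32)); o,dd=ray(n,a,b)
        dd/=np.linalg.norm(dd); out.append((o,dd)); print(n,a,b,rad,m.sum())
    (o1,d1),(o,dd)=out
    s=np.linalg.lstsq(np.stack([d1,-dd],1),o-o1,rcond=None)[0]; p,q=o1+s[0]*d1,o+s[1]*dd; k=(p+q)/2
    w=Rw.T@(k[:2]-C); print("knob",k,"gap",np.linalg.norm(p-q),"winder",w,"fwd",np.arcsin(w[0]/.2),"cross",np.arctan2(w[1],k[2]))
    return k
E
python3 - <<'E'
from m import *
z={n:np.load(f"pics/{n}0.npz") for n in("top","side")}; ims={n:(z[n]["im"],z[n]["d"]) for n in z}
knob(ims)
im,d=ims["top"]; P=pts("top",d); hsv=cv2.cvtColor(im,cv2.COLOR_RGB2HSV); v,u=np.mgrid[:480,:640]
mb=(hsv[...,0]>100)&(hsv[...,0]<125)&(hsv[...,1]>120)&(u>310)&(u<440)&(v>215)&(v<340)&(abs(P[...,2]-.085)<.008)
W=np.array([onplane("top",a,b,.085) for a,b in np.argwhere(mb)[:,::-1]])
print("deck",cv2.minAreaRect((W[:,:2]*1000).astype(np.float32)))
cv2.imwrite("pics/crop0.png",cv2.resize(im[210:345,300:460,::-1],None,fx=4,fy=4,interpolation=cv2.INTER_CUBIC))
for nm,(a,b,c,e) in dict(pens=(335,425,178,240),bottle=(436,475,258,295),head=(240,325,215,300)).items():
    print(nm,P[c:e,a:b,2].max())
E
```

```text
top 259.5 184.5 135.81063842773438 246
side 292.0 253.5 7.159010887145996 133
knob [0.64594827 0.15199712 0.01833428] gap 0.1386282776912989 winder [0.08704384 0.29575753] fwd 0.4502817249691429 cross 1.5088846301854797
deck ((488.8216552734375, -131.2871551513672), (237.0387725830078, 197.483154296875), 76.4355239868164)
pens 1.0727306023639058
bottle 1.0727306023639058
head 1.0727306023639058
```

View pics/crop0.png

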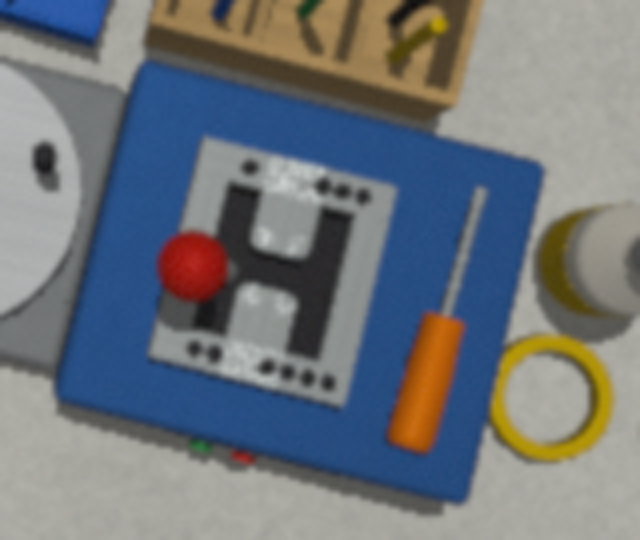

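The crop shows the knob left of the crossway, near mid-height of the left leg. The plate's H is plainly visible. The top-view knob mask picked up no-depth pixels, so I'll fix that and compute where the stick stands.

```bash
sed -i 's/m=(((h2/m=(d2>.1)\&(((h2/; s/\*P2/P2/; s/P2\[...,2\]>.15)/P2[...,2]>.15)\&(P2[...,2]<.23)/' m.py
python3 - <<'E'
from m import *
z={n:np.load(f"pics/{n}0.npz") for n in("top","side")}; ims={n:(z[n]["im"],z[n]["d"]) for n in z}
k=knob(ims)
for n in ims:
    f,cx,cy,R,t=cam(n); c=R@k+t; print(n,"expected px radius",18e-3*f/c[2])
im,d=ims["top"]; P=pts("top",d)
for nm,(a,b,c,e) in dict(pens=(335,425,178,240),bottle=(440,475,258,290),head=(250,325,220,295)).items():
    q=P[c:e,a:b,2][d[c:e,a:b]>.1]; print(nm,q.max())
E
```

```text
top 348.1538391113281 276.3846130371094 8.656940460205078 232
side 292.0 253.5 7.159010887145996 133
knob [ 0.49291675 -0.06128419  0.1973434 ] gap 0.00034768907460402807 winder [-0.01154541  0.05247227] fwd -0.05775918303992366 cross 0.25988012442877145
top expected px radius 9.065592968509465
side expected px radius 8.84461715891041
pens 0.13483328665128005
bottle 0.15309527245357954
head 0.12838317834790042
```

Emit:
play_rows --increments '[[[-435,-427,0],[0,0,81.2],1],[[-435,-427,0],[0,0,81.2],1],[[-435,-427,0],[0,0,81.2],1],[[-435,-427,0],[0,0,81.2],1],[[-435,-427,0],[0,0,81.2],1],[[-435,-427,0],[0,0,81.2],1],[[-435,-427,0],[0,0,81.2],1],[[-435,-427,0],[0,0,81.2],1],[[-435,-427,0],[0,0,81.2],1],[[-435,-427,0],[0,0,81.2],1],[[-435,-427,0],[0,0,81.2],1],[[-435,-427,0],[0,0,81.2],1],[[-435,-427,0],[0,0,81.2],1],[[-435,-427,0],[0,0,81.2],1],[[-435,-427,0],[0,0,81.2],1],[[-435,-427,0],[0,0,81.2],1],[[-435,-427,0],[0,0,81.2],1],[[-435,-427,0],[0,0,81.2],1],[[-435,-427,0],[0,0,81.2],1],[[-435,-427,0],[0,0,81.2],1]]'

```text
time: 2.1
ee_pos: [0.449, -0.0517, 0.2504]
tcp_rot: [180.0, -0.0, 76.4]
wrist_force: [-0.1, 0.1, -0.3]
opening: 0.0001
grasp_force: 0.0
```

Emit:
play_rows --increments '[[[0,0,25],[0,0,0],1],[[0,0,50],[0,0,0],1],[[0,0,69],[0,0,0],1],[[0,0,69],[0,0,0],1],[[0,0,69],[0,0,0],1]]'

```text
time: 2.6
ee_pos: [0.449, -0.052, 0.1818]
tcp_rot: [-180.0, -0.0, 76.4]
wrist_force: [-0.0, -0.1, -0.0]
opening: -0.0001
grasp_force: 0.0
```

```bash
cat >> m.py <<'E'
def look(tag,save=None):
    ims={}
    for n in("top","side"):
        ims[n]=camera(n)
    if save:
        cv2.imwrite(f"pics/{tag}.png",np.hstack([cv2.resize(ims["side"][0][160:400,170:490,::-1],None,fx=1.25,fy=1.25)[:, :400],cv2.resize(ims["top"][0][200:350,290:440,::-1],(300,300))]))
    o=telemetry.get_obs(); p=np.array(o["ee_pos"]); print("t",o["time"],"tcp winder",Rw.T@(p[:2]-C),p[2],"F winder",Rw.T@o["wrist_force"][:2],o["wrist_force"][2])
    try: knob(ims)
    except Exception as e: print(e)
    # knob height from sphere: fit depth pixels
E
python3 -c "
from m import *; look('a',1)"
```

```text
t 2.7 tcp winder [-0.05590493  0.05128764] 0.18258217019091413 F winder [0.63207655 0.7194436 ] 0.7750769730399311
top 0.0 0.0 0.0 0
side 292.1376953125 255.02174377441406 7.154046535491943 102
knob [ 0.92767834  0.6525278  -0.12767937] gap 0.6063186884193631 winder [0.24317864 0.84850044] fwd nan cross 1.7201522464177468m.py:13: RuntimeWarning: invalid value encountered in arcsin
  w=Rw.T@(k[:2]-C); print("knob",k,"gap",np.linalg.norm(p-q),"winder",w,"fwd",np.arcsin(w[0]/.2),"cross",np.arctan2(w[1],k[2]))
```

View pics/a.png

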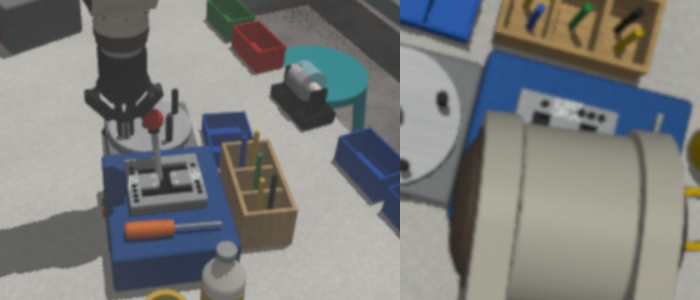

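The fingers stand on the near side of the knob, with the tips below its centre. The arm hides the top view, so I'll use the side ray with the known 200 mm sphere about the pivot.

Emit:
play_rows --increments '[[[0,3,0],[0,0,0],1],[[0,6,0],[0,0,0],1],[[0,9,0],[0,0,0],1],[[0,12,0],[0,0,0],1],[[0,14,0],[0,0,0],1],[[0,16,0],[0,0,0],1],[[0,16,0],[0,0,0],1]]'

```text
time: 3.4
ee_pos: [0.4652, -0.0557, 0.1821]
tcp_rot: [179.9, -0.0, 76.4]
wrist_force: [-1.5, 0.8, 7.1]
opening: 0.0003
grasp_force: 2.9
```

```bash
cat > s.py <<'E'
from m import *
def sideknob(im,d):
    h=cv2.cvtColor(im,cv2.COLOR_RGB2HSV); P=pts("side",d)
    m=(d>.1)&((h[...,0]<10)|(h[...,0]>170))&(h[...,1]>90)&(P[...,2]>.14)&(P[...,2]<.24)&(abs(P[...,0]-.49)<.15)&(abs(P[...,1]+.11)<.15)
    k,l,s,c=cv2.connectedComponentsWithStats(m.astype(np.uint8)); i=1+np.argmax(s[1:,4])
    (a,b),rad=cv2.minEnclosingCircle(np.argwhere(l==i)[:,::-1].astype(np.float32))
    o,dd=ray("side",a,b); dd=dd/np.linalg.norm(dd); o=o-np.r_[C,0]
    B=o@dd; D=B*B-(o@o-.04); near=-B-np.sqrt(max(D,0)); k=o+near*dd
    w=Rw.T@k[:2]; print("px",a,b,"r",rad,"n",s[i,4],"w",w.round(4),"z",k[2].round(4),"fwd",np.arcsin(w[0]/.2).round(3),"cross",np.arctan2(w[1],k[2]).round(3), "depthmean",(Rw.T@(np.median(P[l==i],0)[:2]-C)).round(4))
def slook(save=None):
    im,d=camera("side"); sideknob(im,d)
    if save: cv2.imwrite(f"pics/{save}.png",cv2.resize(im[180:400,180:440,::-1],None,fx=2,fy=2))
    o=telemetry.get_obs(); p=np.array(o["ee_pos"]); print("t",o["time"],"tcp w",(Rw.T@(p[:2]-C)).round(4),p[2].round(4),"F w",(Rw.T@o["wrist_force"][:2]).round(1),o["wrist_force"][2].round(1))
E
python3 -c "
from s import *
z=np.load('pics/side0.npz'); sideknob(z['im'],z['d']); slook('b')"
```

```text
px 292.0 255.0 r 8.24631118774414 n 204 w [-0.0112  0.0539] z 0.1923 fwd -0.056 cross 0.273 depthmean [-0.013   0.0429]
px 295.0 255.0 r 8.24631118774414 n 164 w [-0.0053  0.0521] z 0.193 fwd -0.026 cross 0.264 depthmean [-0.0052  0.0409]
t 3.45 tcp w [-0.0398  0.0514] 0.1821 F w [-2.1  0.8] 6.1
```

View pics/b.png

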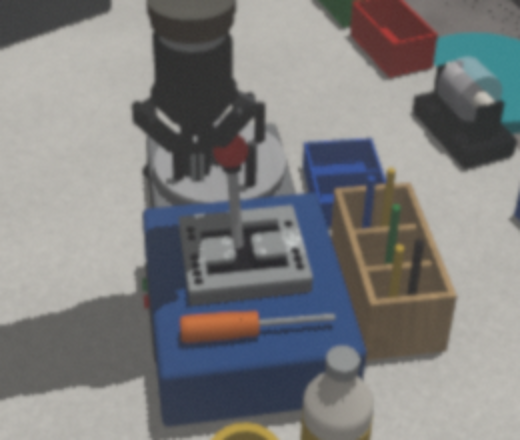

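The side view shows the fingers shut behind the knob (px 295,255), which has moved forward about 6 mm. The 7 N upward force suggests a finger knuckle is resting on the ball's top. I'll back off, rise 10 mm and push again.

Emit:
play_rows --increments '[[[0,-5,0],[0,0,0],1],[[0,-6,-10],[0,0,0],1],[[0,-6,-10],[0,0,0],1],[[0,-3,-10],[0,0,0],1],[[0,0,-10],[0,0,0],1],[[0,2,-10],[0,0,0],1],[[0,2,-10],[0,0,0],1]]'

```text
time: 4.15
ee_pos: [0.4668, -0.0563, 0.1909]
tcp_rot: [-180.0, 0.0, 76.4]
wrist_force: [-0.5, -0.0, -0.2]
opening: -0.0003
grasp_force: 0.0
```

```bash
python3 -c "
from s import *
slook(); print(telemetry.get_obs()['q'].round(1))"
```

```text
px 295.0 255.0 r 8.24631118774414 n 189 w [-0.0053  0.0521] z 0.193 fwd -0.026 cross 0.264 depthmean [-0.0071  0.0421]
t 4.2 tcp w [-0.0383  0.0512] 0.191 F w [-0.1  0.7] -0.5
[-6.9 -6.7 -8.1 88.7 -0.  96.7]
```

Emit:
play_rows --increments '[[[0,2,0],[0,0,0],1],[[0,4,0],[0,0,0],1],[[0,6,0],[0,0,0],1],[[0,6,0],[0,0,0],1]]'

```text
time: 4.6
ee_pos: [0.4725, -0.0576, 0.1913]
tcp_rot: [-180.0, -0.0, 76.4]
wrist_force: [-2.2, 1.1, 0.2]
opening: -0.0002
grasp_force: 0.9
```

```bash
python3 -c "
from s import *
slook('c')"
```

```text
px 296.3235168457031 255.14706420898438 r 7.971163272857666 n 183 w [-0.0027  0.0507] z 0.1934 fwd -0.014 cross 0.257 depthmean [-0.0043  0.0413]
t 4.65 tcp w [-0.0324  0.0512] 0.1913 F w [-1.8 -0.3] 1.3
```

View pics/c.png

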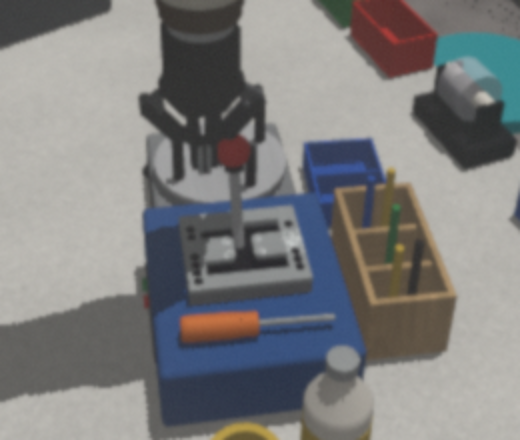

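Emit:
play_rows --increments '[[[0,2,0],[0,0,0],1],[[0,3,0],[0,0,0],1],[[0,3,0],[0,0,0],1],[[0,-15,0],[0,0,0],1],[[0,-15,0],[0,0,0],1],[[40,-15,0],[0,0,0],1],[[40,-15,0],[0,0,0],1],[[40,32,0],[0,0,0],1],[[40,32,0],[0,0,0],1],[[40,32,0],[0,0,0],1]]'

```text
time: 5.65
ee_pos: [0.5135, -0.0266, 0.1902]
tcp_rot: [-179.9, 0.0, 76.4]
wrist_force: [-0.8, 0.2, -0.2]
opening: 0.0001
grasp_force: 0.0
```

```bash
python3 -c "
from s import *
slook(); look('d')"
```

```text
px 297.625 254.5 r 8.39001178741455 n 209 w [0.0003 0.0533] z 0.1928 fwd 0.001 cross 0.27 depthmean [-0.0013  0.0423]
t 5.7 tcp w [-0.0002  0.091 ] 0.1909 F w [-0.6  0.3] -0.0
t 5.8 tcp winder [-0.00058622  0.09104103] 0.19172929345384532 F winder [ 0.0027696  -0.22260542] 0.645052224209698
top 0.0 0.0 0.0 0
side 298.1428527832031 254.0 7.142961502075195 64
knob [ 0.98264838  0.72232824 -0.20391826] gap 0.5913803190677102 winder [0.28019435 0.92926952] fwd nan cross 1.786811765613922m.py:13: RuntimeWarning: invalid value encountered in arcsin
  w=Rw.T@(k[:2]-C); print("knob",k,"gap",np.linalg.norm(p-q),"winder",w,"fwd",np.arcsin(w[0]/.2),"cross",np.arctan2(w[1],k[2]))
```

Emit:
play_rows --increments '[[[-5,0,0],[0,0,0],1],[[-9,0,0],[0,0,0],1],[[-12,0,0],[0,0,0],1],[[-15,0,0],[0,0,0],1],[[-18,0,0],[0,0,0],1],[[-18,0,0],[0,0,0],1]]'

```text
time: 6.4
ee_pos: [0.5086, -0.0441, 0.1914]
tcp_rot: [180.0, 0.0, 76.4]
wrist_force: [-0.0, 0.7, 1.1]
opening: 0.0
grasp_force: 0.4
```

Emit:
play_rows --increments '[[[-2,0,0],[0,0,0],1],[[-4,0,0],[0,0,0],1],[[-4,0,0],[0,0,0],1]]'

```text
time: 6.7
ee_pos: [0.5077, -0.0478, 0.1912]
tcp_rot: [-180.0, 0.0, 76.4]
wrist_force: [1.2, 1.5, 1.3]
opening: -0.0004
grasp_force: 0.8
```

```bash
python3 -c "
from s import *
slook()"
```

```text
px 298.5 257.1666564941406 r 8.579800605773926 n 217 w [0.0003 0.0407] z 0.1958 fwd 0.002 cross 0.205 depthmean [-0.0018  0.0303]
t 6.75 tcp w [-0.0004  0.069 ] 0.1912 F w [0.1 0.6] 1.5
```

Emit:
play_rows --increments '[[[-2,0,0],[0,0,0],1],[[-4,0,0],[0,0,0],1],[[-4,0,0],[0,0,0],1]]'

```text
time: 7.05
ee_pos: [0.5067, -0.0518, 0.1913]
tcp_rot: [-180.0, 0.0, 76.4]
wrist_force: [0.3, 1.4, 0.9]
opening: 0.0004
grasp_force: 0.8
```

Emit:
play_rows --increments '[[[-2,0,0],[0,0,0],1],[[-4,0,0],[0,0,0],1],[[-6,0,0],[0,0,0],1],[[-6,0,0],[0,0,0],1]]'

```text
time: 7.45
ee_pos: [0.5053, -0.0577, 0.1913]
tcp_rot: [-180.0, 0.0, 76.4]
wrist_force: [1.1, 2.2, 1.0]
opening: 0.0003
grasp_force: 0.5
```

```bash
python3 -c "
from s import *
slook()"
```

```text
px 299.18853759765625 259.5163879394531 r 8.566563606262207 n 222 w [0.0003 0.0309] z 0.1976 fwd 0.001 cross 0.155 depthmean [-0.0011  0.0202]
t 7.5 tcp w [-0.0004  0.0589] 0.1912 F w [-0.4  1. ] 0.9
```

Emit:
play_rows --increments '[[[-3,0,0],[0,0,0],1],[[-7,0,0],[0,0,0],1],[[-11,0,0],[0,0,0],1],[[-15,0,0],[0,0,0],1],[[-19,0,0],[0,0,0],1],[[-23,0,0],[0,0,0],1],[[-27,0,0],[0,0,0],1],[[-31,0,0],[0,0,0],1],[[-35,0,0],[0,0,0],1],[[-39,0,0],[0,0,0],1],[[-43,0,0],[0,0,0],1],[[-47,0,0],[0,0,0],1],[[-50,0,0],[0,0,0],1],[[-50,0,0],[0,0,0],1]]'

```text
time: 8.9
ee_pos: [0.4934, -0.1064, 0.1912]
tcp_rot: [-180.0, 0.0, 76.4]
wrist_force: [0.0, 0.4, 0.4]
opening: 0.0005
grasp_force: 0.0
```

```bash
python3 -c "
from s import *
slook()"
```

```text
px 302.5 275.5 r 8.860122680664062 n 235 w [-0.0006 -0.0199] z 0.199 fwd -0.003 cross -0.1 depthmean [-0.0015 -0.0306]
t 8.95 tcp w [-0.0004  0.0089] 0.1911 F w [-0.5 -1. ] 0.1
```

Emit:
play_rows --increments '[[[-4,0,0],[0,0,0],1],[[-8,0,0],[0,0,0],1],[[-12,0,0],[0,0,0],1],[[-16,0,0],[0,0,0],1],[[-20,0,0],[0,0,0],1],[[-23,0,0],[0,0,0],1],[[-26,0,0],[0,0,0],1],[[-28,0,0],[0,0,0],1],[[-28,0,0],[0,0,0],1]]'

```text
time: 9.85
ee_pos: [0.487, -0.1335, 0.1913]
tcp_rot: [180.0, 0.0, 76.4]
wrist_force: [-0.3, 0.6, 0.0]
opening: 0.0001
grasp_force: 0.0
```

```bash
python3 -c "
from s import *
slook('e')"
```

```text
px 305.0 287.5 r 9.178879737854004 n 252 w [-0.0001 -0.0489] z 0.1939 fwd -0.001 cross -0.247 depthmean [-0.0018 -0.0577]
t 9.9 tcp w [-0.0003 -0.019 ] 0.1914 F w [-0.1 -1.6] -1.1
```

View pics/e.png

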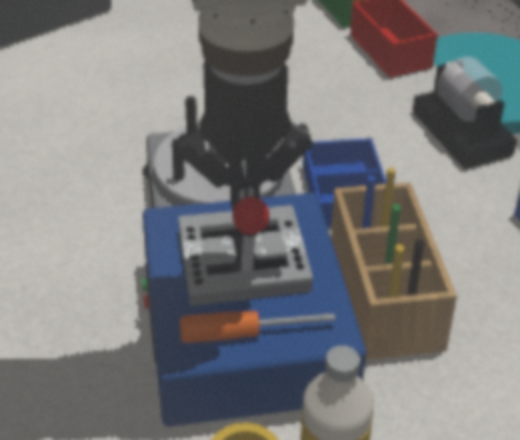

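The knob, at crop px (250,215), now stands at the right end of the crossway. Next I go round to its near side.

Emit:
play_rows --increments '[[[15,0,0],[0,0,0],1],[[20,0,0],[0,0,0],1],[[20,-30,0],[0,0,0],1],[[20,-52,0],[0,0,0],1],[[20,-52,0],[0,0,0],1],[[0,-52,0],[0,0,0],1],[[-28,-52,0],[0,0,0],1],[[-28,-52,0],[0,0,0],1],[[-28,-48,0],[0,0,0],1],[[-28,-42,0],[0,0,0],1],[[-28,-36,0],[0,0,0],1],[[-28,-32,0],[0,0,0],1],[[-28,-28,0],[0,0,0],1],[[-28,-24,0],[0,0,0],1],[[-28,-20,0],[0,0,0],1],[[-28,-20,0],[0,0,0],1]]'

```text
time: 11.5
ee_pos: [0.4614, -0.1557, 0.1912]
tcp_rot: [-180.0, -0.0, 76.4]
wrist_force: [-0.6, -0.4, 0.6]
opening: -0.0002
grasp_force: 0.6
```

```bash
python3 -c "
from s import *
slook()"
```

```text
px 310.0 287.5 r 9.013978004455566 n 224 w [ 0.0093 -0.0498] z 0.1935 fwd 0.046 cross -0.252 depthmean [ 0.0071 -0.0586]
t 11.55 tcp w [-0.0202 -0.0468] 0.1912 F w [0.4 0.3] 0.7
```

Emit:
play_rows --increments '[[[0,3,0],[0,0,0],1],[[0,6,0],[0,0,0],1],[[0,9,0],[0,0,0],1],[[0,12,0],[0,0,0],1],[[0,15,0],[0,0,0],1],[[0,18,0],[0,0,0],1],[[0,21,1],[0,0,0],1],[[0,24,2],[0,0,0],1],[[0,27,3],[0,0,0],1],[[0,30,4],[0,0,0],1],[[0,33,4],[0,0,0],1],[[0,36,4],[0,0,0],1],[[0,36,4],[0,0,0],1]]'

```text
time: 12.85
ee_pos: [0.4962, -0.1642, 0.187]
tcp_rot: [-180.0, -0.0, 76.4]
wrist_force: [-0.7, -0.1, -1.3]
opening: 0.0003
grasp_force: 0.6
```

```bash
python3 -c "
from s import *
slook()"
```

```text
px 328.125 286.875 r 8.77684497833252 n 209 w [ 0.0446 -0.0481] z 0.1889 fwd 0.225 cross -0.249 depthmean [ 0.0419 -0.0576]
t 12.9 tcp w [ 0.0157 -0.0468] 0.1871 F w [-0.8  0.8] -0.7
```

Emit:
play_rows --increments '[[[0,3,0],[0,0,0],1],[[0,6,0],[0,0,0],1],[[0,8,0],[0,0,0],1],[[0,10,0],[0,0,0],1],[[0,10,0],[0,0,0],1]]'

```text
time: 13.4
ee_pos: [0.506, -0.1666, 0.1873]
tcp_rot: [180.0, 0.0, 76.4]
wrist_force: [-2.0, 0.5, -1.0]
opening: -0.0001
grasp_force: 0.6
```

Emit:
play_rows --increments '[[[0,1,0],[0,0,0],1],[[0,2,0],[0,0,0],1],[[0,3,0],[0,0,0],1],[[0,3,0],[0,0,0],1]]'

```text
time: 13.8
ee_pos: [0.5087, -0.1672, 0.1873]
tcp_rot: [180.0, 0.0, 76.4]
wrist_force: [-2.1, -0.3, -0.5]
opening: -0.0004
grasp_force: 0.7
```

```bash
python3 -c "
from s import *
slook()"
```

```text
px 334.6666564941406 287.3333435058594 r 8.975360870361328 n 222 w [ 0.0576 -0.0475] z 0.1855 fwd 0.292 cross -0.251 depthmean [ 0.0554 -0.0565]
t 13.85 tcp w [ 0.0287 -0.0468] 0.1873 F w [-1.4  0.4] -0.9
```

The stick is at about 0.29 rad forward. I'll retreat straight back and up, then check.

Emit:
play_rows --increments '[[[0,-10,0],[0,0,0],1],[[0,-30,0],[0,0,0],1],[[0,-60,-30],[0,0,0],1],[[60,-90,-60],[0,0,0],1],[[100,-120,-90],[0,0,0],1],[[150,-150,-100],[0,0,0],1],[[200,-150,-100],[0,0,0],1],[[250,-150,-100],[0,0,0],1],[[300,-150,-100],[0,0,0],1],[[350,-150,-100],[0,0,0],1],[[350,-150,-100],[0,0,0],1],[[350,-150,-100],[0,0,0],1],[[350,-150,-100],[0,0,0],1],[[350,-150,-100],[0,0,0],1]]'

```text
time: 15.25
ee_pos: [0.4448, 0.2074, 0.2877]
tcp_rot: [180.0, -0.0, 76.4]
wrist_force: [-0.4, 0.3, -0.8]
opening: 0.0001
grasp_force: 0.0
```

```bash
python3 -c "
from s import *
slook(); look('f',1)"
```

```text
px 334.70587158203125 286.8529357910156 r 9.145454406738281 n 247 w [ 0.0579 -0.0464] z 0.1857 fwd 0.293 cross -0.245 depthmean [ 0.0555 -0.0552]
t 15.3 tcp w [-0.1213  0.3022] 0.2878 F w [-0.7  0.5] 0.1
t 15.4 tcp winder [-0.12119447  0.30216267] 0.2877674482953971 F winder [-0.61492591  0.34635648] 0.12571610182686124
top 402.7980651855469 255.46153259277344 8.563426971435547 221
side 334.97369384765625 286.2894592285156 8.674354553222656 213
knob [ 0.53762366 -0.1727786   0.18614535] gap 0.0008712035594608983 winder [ 0.05812499 -0.04538347] fwd 0.2948799366703556 cross -0.23914118105969276
```

View pics/f.png

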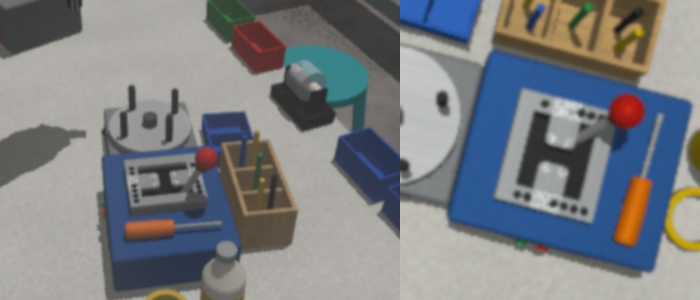

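Both views agree that the stick is forward in the third slot (knob at top px 403,255; fwd 0.295, cross -0.24). The bystanders in view haven't moved and the hand is clear, so I'm handing in.

```bash
python3 -c "
from workcell import workorder; print(workorder.job_done())"
```

```text
the job is handed in; nothing more can be done
None
```

The stick is forward in the third slot (cameras: fwd about 0.295 rad, cross about -0.24), pushed there without gripping or forcing; the bystanders in view look unmoved, the hand is clear, and the job was handed in at about 15 s (no verdict returned).

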